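# Mute and reset the freezer alarm with a two-button chord

### The arm

A 6-joint arm with a two-finger parallel gripper is mounted at the origin on the work surface. World frame = base frame: x ahead of the robot, y to its left, z up, the work surface at z = 0. Lengths are in m, angles in degrees, forces in N, time in s.
With the tool pointing down it reaches from about 0.3 to 0.775 m from the base axis. Payload 14.6 kg.
Tool frame: the origin (TCP) lies at the very end of the fingers, on their centre line; the grasp point (between the pads) lies 19 mm behind it; z points along the fingers, y is the line along which they close (so a half turn about z gives the same grasp; the last joint's range is limited). The gripper opens to 85 mm and grips with 20 to 120 N. Pads are 22 mm wide; open, the fingers measure 114 mm over their backs; the gripper's body (76 mm by 85 mm) begins 54 mm behind the grasp point. The pads swing forward as they close: fully open they stand 13 mm farther back than shut.
Start: joints at [69.752, 17.183, 87.147, -0, 75.671, -3.816], TCP at [0.156, 0.528, 0.231] pointing down, gripper open.
Joint ranges: [-173.82, 173.82], [-45.26, 126.66], [13.44, 144.39], [-59.66, 239.66], [0, 175.72], [-146.38, 146.38]. Speed limits (degrees/s): [127.2, 127.2, 147.25, 180, 180, 180].

### API

Orientations are given as [roll, pitch, yaw] about the fixed x, y, z axes, in that order (R = Rz(yaw) Ry(pitch) Rx(roll)).
In Python, from cell import sensors, read_camera, calibration, r gives the robot as it stands. The module is installed in compiled form; this text tells all that it offers.
- The arm moves only by the tool step_arm, never from a script. Its argument "steps" is text: rows parted by semicolons, each of 4 numbers parted by spaces: the shift along the world's x, y, z in m, then the turn about the world's z in rad. A call has 1 to 10 rows; each row shifts and turns the commanded pose from where the row before left it; what a row does not reach is not made up. A row lasts 1/10 s, in which the tool goes at most 50 mm and 8.59 degrees, less where a joint would pass 70% of its speed; a pose out of reach is approached as far as the arm can. A call is refused whole if a number of a shift passes 0.05 or a number of a turn 0.15, either way. A call with a gripper value outside its range is refused whole. "fingers" is the opening, from 0 (shut) to 1 (fully open), set as the call begins (left out, the last holds). The fingers move at their own pace and stop on an object; the grip force is fixed at half the most. Time passes only in rows, so rows that do not move let the fingers close. It gives the time, the measured TCP pose, the force, the opening and the grip force at its end, in the units of the state.
- sensors.read_state(): the state, without advancing time (a new reading comes with each control period).
- read_camera(name): name is "scene" or "top"; returns the picture (420x560x3 uint8, blue, green, red); there is no depth.
- calibration(name): a dict with "fx", "fy", "cx", "cy" (pixels), "R" (3x3) and "t" (3): a world point X has camera coordinates R X + t. Camera axes: x right, y down, z forward; pixel columns grow to the right and rows downward; lengths in m; the calibration is good to about 2 mm. A picture is of the moment at which its call begins. calibration takes no time and is no camera call.
- r.finish_job(): hands the job in; it is judged then, once.
The state is a dict: "clock": time; "joint_pos": joint angles; "qvel": joint speeds; "joint_efforts": joint torques, N m; "position": TCP position; "tcp_rot": TCP orientation; "ft_force": force on the tool from outside, world axes, zero at the start; "wrist_torque": the same for the moment, N m; "width": finger opening in m; "grip_force": force on a finger pad.
Only numpy, scipy, OpenCV 4.12 (cv2) and the standard library are available. Lean on these libraries where they do the work, as an engineer would, in place of code of your own. Each camera call takes 0.05 s, during which the arm holds its last target. There are 200 camera calls.

### The job

One of the two vaccine-freezer alarm units on the bench shows a red lamp: first press its yellow mute button fully down for a moment and let it up, then press its two blue buttons together, one under each fingertip, hold both fully down for three seconds, and let both go. Only press: do not lift the unit or push it about, never press one blue button without the other, and leave the green-lamp unit and everything else on the bench alone.

Things in the scene. Friction and masses are not known exactly. Their poses are not given: they have to be found in the camera images.
- unit_red: The work: on the left or right, alarm unit with a red lamp dome (22 mm wide): grey case, aluminium top 57 mm above the bench, 150 x 140 mm, 0.9 kg, loose on rubber feet, turned up to 0.6 rad. Origin: centre of underside; z up, -x the robot's side, +y left. In this frame, mm: blue buttons (-33, +28) and (-33, -28), yellow button (40, 0), lamp (45, 45). Lamp never changes.
- unit_green: To be left alone: alarm unit with a green lamp dome (22 mm wide): grey case, aluminium top 57 mm above the bench, 150 x 140 mm, 0.9 kg, loose on rubber feet, turned up to 0.6 rad. Origin: centre of underside; z up, -x the robot's side, +y left. In this frame, mm: blue buttons (-33, +28) and (-33, -28), yellow button (40, 0), lamp (45, 45). Lamp never changes.
- red_mute_top (a point): centre of the flat top of the yellow mute button of the red-lamp unit: a round cap 22 mm across whose top stands 77 mm above the bench when up, 10 mm above its black collar (38 mm across)
- red_mute (a joint): travel of the yellow mute button of the red-lamp unit, m: 0 up, 0.006 fully down; springs back up; starts to move at about 1.5 N and is fully down at 5 N
- red_left_top (a point): centre of the flat top of the left blue reset button (+y side) of the red-lamp unit: a round cap 26 mm across whose top stands 77 mm above the bench when up, 10 mm above its black collar (42 mm across); the two blue buttons are 56 mm apart, centre to centre
- red_left (a joint): travel of the left blue reset button (+y side) of the red-lamp unit, m: 0 up, 0.006 fully down; springs back up; starts to move at about 1.5 N and is fully down at 5 N
- red_right_top (a point): centre of the flat top of the right blue reset button (-y side) of the red-lamp unit: a round cap 26 mm across whose top stands 77 mm above the bench when up, 10 mm above its black collar (42 mm across); the two blue buttons are 56 mm apart, centre to centre
- red_right (a joint): travel of the right blue reset button (-y side) of the red-lamp unit, m: 0 up, 0.006 fully down; springs back up; starts to move at about 1.5 N and is fully down at 5 N
- green_mute (a joint): travel of the yellow mute button of the green-lamp unit, m: 0 up, 0.006 fully down; springs back up; starts to move at about 1.5 N and is fully down at 5 N
- green_left (a joint): travel of the left blue reset button (+y side) of the green-lamp unit, m: 0 up, 0.006 fully down; springs back up; starts to move at about 1.5 N and is fully down at 5 N
- green_right (a joint): travel of the right blue reset button (-y side) of the green-lamp unit, m: 0 up, 0.006 fully down; springs back up; starts to move at about 1.5 N and is fully down at 5 N
- vial: a small glass vial with an aluminium cap, 22 mm across, 45 mm tall, standing; a loose bystander, origin at the centre of its underside
- logger: a yellow temperature logger, a flat box 75 x 55 x 20 mm; a loose bystander, origin at the centre of its underside
- icepack: a light-blue ice pack, 160 x 90 x 30 mm with a white cap; a loose bystander, origin at the centre of its underside
- gel: a white bottle with a blue cap, 60 mm across, 130 mm tall; a loose bystander, origin at the centre of its underside
- mug: a blue mug, 80 mm across, 90 mm tall; a loose bystander, origin at the centre of its underside
- gauze: a cardboard carton, 90 x 60 x 35 mm; a loose bystander, origin at the centre of its underside

How it is judged:
By the outcome, as a careful person would: the job done as asked, in the order asked, and still so for the second after the job is handed in, with the robot touching nothing.
It also fails if it takes over 50 s, if anything falls off the work surface, if the arm or the gripper's body presses on something with over 40 N, if the wrist force passes 120 N, or if a joint passes its speed limit or range.

## Working session

There is one attempt and no reset: what is moved stays moved. The work goes in short steps, Python scripts to look and compute and a tool call to move; the robot and the scene stay as the last step left them, time stands still between calls to the robot, and variables do not carry over. Pictures are saved under pics/ and viewed, at most 10 in all, crops included, and the job is handed in when it is done.

Besides the shell and the picture viewer there is one more tool, called after ">>>" as name(argument=value, ...) on one line, values as JSON. step_arm: Moves the arm, as the interface text tells. Its arguments: {"type":"object","properties":{"steps":{"type":"string"},"fingers":{"type":"number"}},"required":["steps"]}

```bash
mkdir -p pics; python3 - <<'E'
from cell import sensors, read_camera, calibration
import cv2
for n in("scene","top"):
    cv2.imwrite(f"pics/{n}0.png",read_camera(n)); c=calibration(n); print(n,c)
print(sensors.read_state())
E
```

```text
scene {'fx': 433.20339877152327, 'fy': 433.20339877152327, 'cx': 273.81356787135127, 'cy': 206.38340728295532, 'R': array([[-0.62495025,  0.78056807, -0.01227505],
       [ 0.65887554,  0.51895496, -0.54458128],
       [-0.41871256, -0.34842394, -0.83861824]]), 't': array([ 0.39164687, -0.36523658,  1.5247438 ])}
top {'fx': 435.32595056534973, 'fy': 435.32595056534973, 'cx': 272.71192051773005, 'cy': 209.31746461316823, 'R': array([[-0.00371188, -0.99998677,  0.00356191],
       [-0.99455   ,  0.00332051, -0.10420782],
       [ 0.10419461, -0.00392931, -0.99454917]]), 't': array([0.00441442, 0.63293349, 1.36641322])}
{'clock': 0.1, 'joint_pos': array([ 6.97518198e+01,  1.72129456e+01,  8.71766044e+01,  7.83025101e-04,
        7.56704333e+01, -3.81633757e+00]), 'qvel': array([-0.16229247,  0.06547466, -0.10909113, -0.0433841 , -0.06473922,
        0.02622011]), 'joint_efforts': array([ 1.12262551e-03, -5.44377780e+01, -3.62371552e+01, -2.05515494e-05,
        2.98235951e-03, -7.03780825e-05]), 'position': array([0.15551243, 0.52733915, 0.23077429]), 'tcp_rot': array([-1.79940200e+02, -4.74916419e-03,  1.63567961e+02]), 'ft_force': array([-0.35106151, -0.47259784,  0.45662446]), 'wrist_torque': array([-0.0025039 ,  0.0352145 ,  0.07044737]), 'grip_force': 0.0, 'width': 0.08525820518182795}
```

View pics/scene0.png

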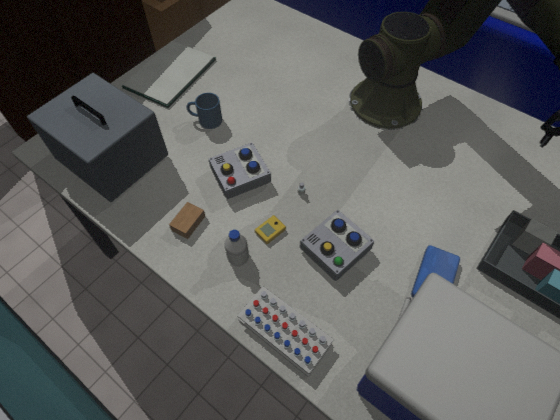

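View pics/top0.png

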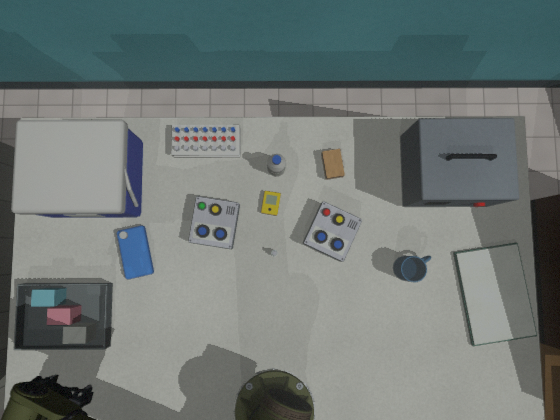

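The red-lamp unit is on the robot's right. In the top view its lamp is at (326,210), yellow at (340,219) and the blues at (321,237) and (338,244). In the scene view those are (231,182), (227,168), (253,167) and (246,153). The green unit is at (215,222) in the top view, and the vial stands at (269,251).

```bash
cat > m.py <<'E'
from cell import read_camera, calibration
import cv2, numpy as np
seeds={"top":dict(lamp=(326,210),mute=(340,219),left=(321,237),right=(338,244)),
"scene":dict(lamp=(231,182),mute=(227,168),left=(253,167),right=(246,153))}
rng=dict(lamp=[((0,110,60),(8,255,255)),((172,110,60),(180,255,255))],mute=[((20,110,80),(35,255,255))],left=[((100,120,50),(125,255,255))])
rng["right"]=rng["left"]
def blobs(n):
    im=read_camera(n); h=cv2.cvtColor(im,cv2.COLOR_BGR2HSV); o={}
    for k,s in seeds[n].items():
        m=sum(cv2.inRange(h,*q) for q in rng[k])
        nn,lab,st,c=cv2.connectedComponentsWithStats(m)
        d=[np.hypot(*(c[i]-s))+(1e3 if st[i,4]<15 else 0) for i in range(1,nn)]
        i=1+int(np.argmin(d)); o[k]=c[i]; print(n,k,c[i].round(1),st[i])
    return o
def ray(n,uv):
    c=calibration(n); R=c["R"]; return -R.T@c["t"], R.T@np.array([(uv[0]-c["cx"])/c["fx"],(uv[1]-c["cy"])/c["fy"],1])
def tri(p):
    P=[]
    for n in p:
        c=calibration(n); K=np.array([[c["fx"],0,c["cx"]],[0,c["fy"],c["cy"]],[0,0,1]]); P.append(K@np.c_[c["R"],c["t"]])
    X=cv2.triangulatePoints(P[0],P[1],*[np.array(p[n],float).reshape(2,1) for n in p]); return (X[:3]/X[3]).ravel()
if __name__=="__main__":
    b={n:blobs(n) for n in seeds}
    L=dict(lamp=(.045,.045),mute=(.04,0),left=(-.033,.028),right=(-.033,-.028))
    A=[];B=[]
    for k in L:
        X=tri({n:b[n][k] for n in b}); o,d=ray("top",b["top"][k]); t=o+d*(.075-o[2])/d[2]
        print(k,"tri",X.round(4),"top@.075",t[:2].round(4)); A.append(L[k]);B.append(X[:2])
    A=np.array(A);B=np.array(B); a=A-A.mean(0); q=B-B.mean(0)
    th=np.arctan2((a[:,0]*q[:,1]-a[:,1]*q[:,0]).sum(),(a*q).sum()); R=np.array([[np.cos(th),-np.sin(th)],[np.sin(th),np.cos(th)]])
    c=B.mean(0)-R@A.mean(0); print("yaw deg",np.degrees(th),"centre",c,"resid mm",((A@R.T+c-B)*1e3).round(1).tolist())
    print("mute",R@[.04,0]+c,"bluemid",R@[-.033,0]+c)
E
python3 m.py
```

```text
top lamp [326.1 211.7] [323 209   7   7  37]
top mute [338.9 218.8] [336 216   7   7  42]
top left [321.  236.2] [318 233   7   8  48]
top right [337.5 243.9] [334 241   8   7  46]
scene lamp [230.8 179.9] [228 177   7   7  42]
scene mute [226. 166.] [223 164   7   5  31]
scene left [252.6 163.9] [249 161   8   7  42]
scene right [244.7 150.8] [241 148   8   6  38]
lamp tri [ 0.6212 -0.165   0.0658] top@.075 [ 0.6205 -0.1642]
mute tri [ 0.5978 -0.203   0.0782] top@.075 [ 0.5982 -0.2036]
left tri [ 0.5437 -0.1462  0.0789] top@.075 [ 0.5441 -0.147 ]
right tri [ 0.5202 -0.1969  0.0793] top@.075 [ 0.5204 -0.1977]
yaw deg -25.526991509031166 centre [ 0.5615828  -0.18588036] resid mm [[0.4, 0.4], [-0.1, -0.1], [0.2, -0.2], [-0.5, -0.0]]
mute [ 0.5976781  -0.20311781] bluemid [ 0.53180418 -0.17165947]
```

>>> step_arm(steps="0.01 -0.016 0 -0.01; 0.02 -0.033 0 -0.01; 0.024 -0.04 0 -0.01; 0.024 -0.04 0 -0.01; 0.024 -0.04 0 -0.01; 0.024 -0.04 0 -0.01; 0.024 -0.04 0 -0.01; 0.024 -0.04 0 -0.01; 0.024 -0.04 0 -0.01; 0.024 -0.04 0 -0.01", fingers=0)

```text
clock: 1.2
position: [0.3781, 0.1567, 0.2315]
tcp_rot: [180.0, 0.0, 157.8]
ft_force: [0.7, 1.6, -0.5]
width: -0.0001
grip_force: 0.0
```

>>> step_arm(steps="0.024 -0.04 0 -0.01; 0.024 -0.04 0 -0.01; 0.024 -0.04 0 -0.01; 0.024 -0.04 0 -0.01; 0.024 -0.04 0 -0.01; 0.024 -0.04 0 -0.008; 0.024 -0.04 0 0; 0.024 -0.04 0 0; 0.012 -0.02 0 0; 0 0 0 0")

```text
clock: 2.2
position: [0.5821, -0.184, 0.2301]
tcp_rot: [-180.0, -0.1, 154.4]
ft_force: [-0.6, 0.2, 0.1]
width: -0.0002
grip_force: 0.0
```

>>> step_arm(steps="0.008 -0.01 -0.02 0; 0.008 -0.009 -0.04 0; 0 0 -0.04 0; 0 0 -0.02 0; 0 0 -0.01 0; 0 0 -0.01 0; 0 0 0 0; 0 0 0 0")

```text
clock: 3.0
position: [0.598, -0.2005, 0.0924]
tcp_rot: [180.0, 0.1, 154.5]
ft_force: [0.3, -0.1, 0.3]
width: 0.0001
grip_force: 0.0
```

```bash
python3 - <<'E'
from cell import read_camera
import cv2,numpy as np
a=read_camera("scene")[110:220,180:300];b=read_camera("top")[180:290,270:390]
cv2.imwrite("pics/a.png",cv2.resize(np.hstack([a,b]),None,fx=3.3,fy=3.3,interpolation=cv2.INTER_CUBIC))
E
```

```text
(no output)
```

View pics/a.png

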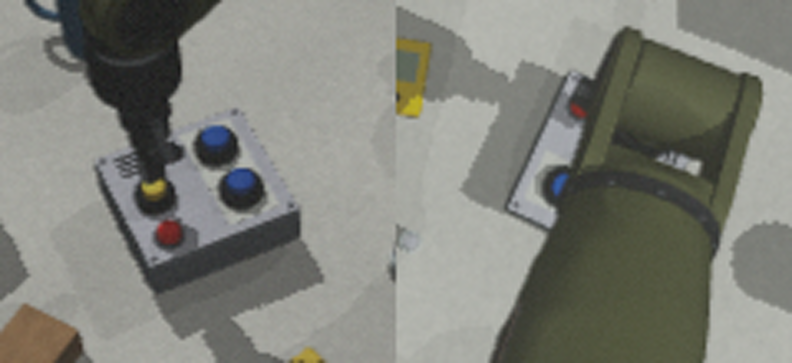

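The scene crop (left) shows the closed fingertips right above the yellow cap at about (153,185). The top view of it is hidden by the arm.

>>> step_arm(steps="0 -0.002 -0.005 0; 0 0 -0.005 0; 0 0 -0.003 0; 0 0 -0.003 0; 0 0 -0.002 0; 0 0 -0.002 0; 0 0 -0.001 0; 0 0 0 0; 0 0 0 0")

```text
clock: 4.0
position: [0.5976, -0.2025, 0.071]
tcp_rot: [-180.0, 0.0, 154.5]
ft_force: [-6.5, 2.1, 8.7]
width: -0.0003
grip_force: 4.7
```

>>> step_arm(steps="0 0 -0.0005 0; 0 0 0 0; 0 0 0 0")

```text
clock: 4.3
position: [0.5976, -0.2025, 0.0709]
tcp_rot: [-180.0, 0.0, 154.5]
ft_force: [-7.4, 2.4, 13.2]
width: -0.0001
grip_force: 6.6
```

>>> step_arm(steps="0 0 -0 0; 0 0 0.003 0; 0 0 0.005 0; 0 0 0.01 0; 0 0 0.03 0; 0 0 0.04 0; 0 0 0.04 0; 0 0 0 0")

```text
clock: 5.1
position: [0.5994, -0.2031, 0.2046]
tcp_rot: [180.0, 0.6, 154.5]
ft_force: [0.3, 1.1, 0.0]
width: -0.0001
grip_force: 0.0
```

>>> step_arm(steps="-0.02 0.01 0 0; -0.026 0.011 0 0; -0.02 0.01 0 0; 0 0 0 0; 0 0 0 0; 0 0 0 0", fingers=0.49)

```text
clock: 5.7
position: [0.5321, -0.1718, 0.1979]
tcp_rot: [180.0, 0.0, 154.5]
ft_force: [1.4, -0.1, -0.6]
width: 0.0419
grip_force: 0.0
```

```bash
python3 - <<'E'
from cell import read_camera
import cv2,numpy as np
a=read_camera("scene")[90:220,180:300];b=read_camera("top")[170:300,270:390]
cv2.imwrite("pics/b.png",cv2.resize(np.hstack([a,b]),None,fx=3.3,fy=3.3,interpolation=cv2.INTER_CUBIC))
E
```

```text
(no output)
```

View pics/b.png

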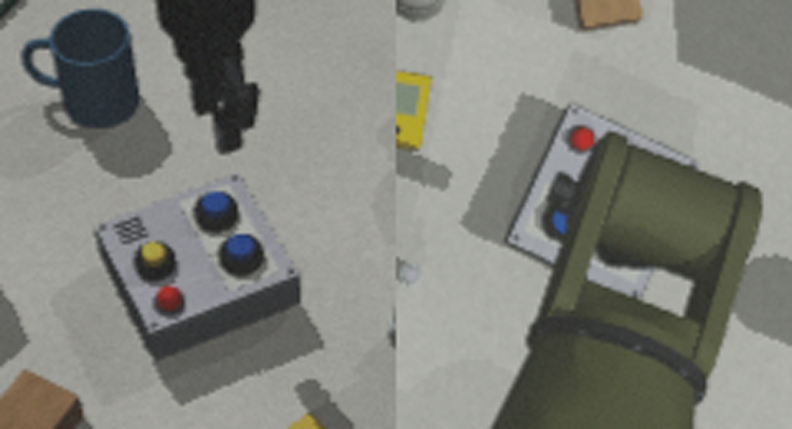

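The scene crop shows all four caps clear of the gripper, and the yellow is back up. I'll check from this view that the unit hasn't moved.

```bash
python3 -c "
import m;m.blobs('scene')
from cell import sensors;print(sensors.read_state()['position'],sensors.read_state()['width'])"
```

```text
scene lamp [230.8 180. ] [228 177   7   7  41]
scene mute [226.1 166.3] [223 164   7   6  36]
scene left [252.5 164. ] [249 161   8   7  42]
scene right [244.6 150.9] [241 148   8   7  40]
[ 0.53195345 -0.1716808   0.19752638] 0.04205390963394283
```

>>> step_arm(steps="0 0 -0.03 0; 0 0 -0.04 0; 0 0 -0.02 0; 0 0 -0.01 0; 0 0 -0.002 0; 0 0 0 0; 0 0 0 0")

```text
clock: 6.55
position: [0.5322, -0.1717, 0.097]
tcp_rot: [180.0, 0.1, 154.5]
ft_force: [-0.5, 0.0, 0.4]
width: 0.0417
grip_force: 0.0
```

>>> step_arm(steps="0 0 -0.006 0; 0 0 -0.006 0; 0 0 -0.003 0; 0 0 -0.003 0; 0 0 0 0")

```text
clock: 7.05
position: [0.5314, -0.1714, 0.0773]
tcp_rot: [-180.0, -0.0, 154.5]
ft_force: [-0.0, 0.4, 0.2]
width: 0.0418
grip_force: 0.0
```

```bash
python3 - <<'E'
from cell import read_camera
import cv2,numpy as np
a=read_camera("scene")[115:205,195:290]
cv2.imwrite("pics/c.png",cv2.resize(a,None,fx=6,fy=6,interpolation=cv2.INTER_CUBIC))
E
```

```text
(no output)
```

View pics/c.png

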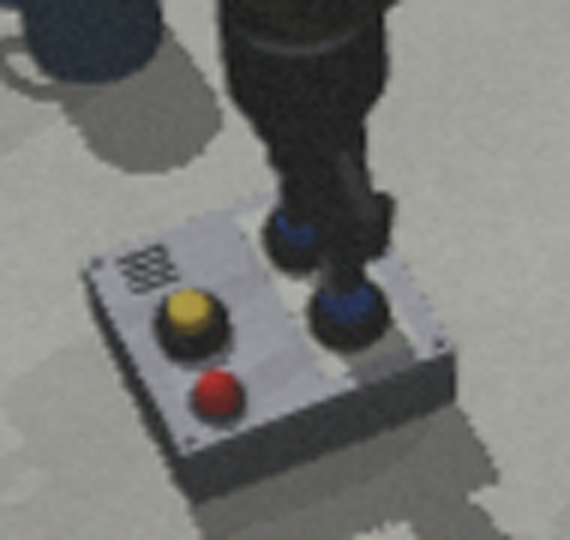

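Both fingertips stand over the blue caps, at about (348,295) and (295,220) in the crop. There is no contact yet.

>>> step_arm(steps="0 0 -0.003 0; 0 0 -0.003 0; 0 0 -0.002 0; 0 0 0 0")

```text
clock: 7.5
position: [0.5319, -0.1716, 0.0702]
tcp_rot: [180.0, 0.1, 154.5]
ft_force: [-1.8, 1.1, 9.6]
width: 0.0418
grip_force: 4.3
```

>>> step_arm(steps="0 0 -0.001 0; 0 0 -0.001 0; 0 0 0 0")

```text
clock: 7.8
position: [0.532, -0.1716, 0.0691]
tcp_rot: [180.0, 0.1, 154.5]
ft_force: [-6.7, 2.5, 17.5]
width: 0.042
grip_force: 8.7
```

```bash
python3 -c "
from cell import sensors;s=sensors.read_state();print(s['position'],s['ft_force'],s['wrist_torque'],s['width'])"
```

```text
[ 0.53195014 -0.17159587  0.06914785] [-6.74837939  2.54032916 17.52536118] [ 0.38352951  1.05641813 -0.01783877] 0.04197246170375396
```

>>> step_arm(steps="0 0 -0.0006 0; 0 0 0 0; 0 0 0 0; 0 0 0 0; 0 0 0 0; 0 0 0 0; 0 0 0 0; 0 0 0 0; 0 0 0 0; 0 0 0 0")

```text
clock: 8.8
position: [0.532, -0.1716, 0.0691]
tcp_rot: [180.0, 0.1, 154.5]
ft_force: [-9.0, 2.8, 23.5]
width: 0.0419
grip_force: 11.8
```

>>> step_arm(steps="0 0 0 0; 0 0 0 0; 0 0 0 0; 0 0 0 0; 0 0 0 0; 0 0 0 0; 0 0 0 0; 0 0 0 0; 0 0 0 0; 0 0 0 0")

```text
clock: 9.8
position: [0.532, -0.1716, 0.0691]
tcp_rot: [180.0, 0.1, 154.5]
ft_force: [-9.4, 3.2, 22.6]
width: 0.0421
grip_force: 11.8
```

>>> step_arm(steps="0 0 0 0; 0 0 0 0; 0 0 0 0; 0 0 0 0; 0 0 0 0; 0 0 0 0; 0 0 0 0; 0 0 0 0; 0 0 0 0; 0 0 0 0")

```text
clock: 10.8
position: [0.532, -0.1716, 0.0691]
tcp_rot: [180.0, 0.1, 154.5]
ft_force: [-9.0, 2.9, 23.4]
width: 0.0418
grip_force: 11.8
```

>>> step_arm(steps="0 0 0 0; 0 0 0 0; 0 0 0 0")

```text
clock: 11.1
position: [0.532, -0.1716, 0.0691]
tcp_rot: [180.0, 0.1, 154.5]
ft_force: [-9.5, 3.2, 23.3]
width: 0.0422
grip_force: 11.8
```

The buttons were at the stop (position fixed while the force rose) and held for over 3 s. Releasing now.

>>> step_arm(steps="0 0 0.004 0; 0 0 0.006 0; 0 0 0.01 0; 0 0 0.03 0; 0 0 0.04 0; 0 0 0.04 0; 0 0 0.02 0; 0 0 0 0; 0 0 0 0")

```text
clock: 12.0
position: [0.5314, -0.1714, 0.2169]
tcp_rot: [-180.0, -0.0, 154.5]
ft_force: [0.6, 0.0, -0.9]
width: 0.0419
grip_force: 0.0
```

```bash
python3 -c "
import m;m.blobs('scene')
from cell import sensors;s=sensors.read_state();print(s['clock'],s['position'],s['ft_force'])"
```

```text
scene lamp [230.8 180.1] [228 177   7   7  42]
scene mute [226.1 166.3] [223 164   7   6  36]
scene left [252.5 164. ] [249 161   8   7  42]
scene right [244.6 151. ] [241 148   8   7  41]
12.05 [ 0.53116888 -0.17130943  0.21617699] [-0.32921912 -0.0869778   0.25761476]
```

```bash
python3 -c "
from cell import r;print(r.finish_job())"
```

```text
the job is handed in; nothing more can be done
None
```

I pressed and released the red unit's yellow mute button, then held both blue buttons fully down together for just over 3 s and let both go; the camera shows the unit unmoved, and the job was handed in at about 12 s (no verdict was shown).

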